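# Stack the test sieves on the sieve shaker

## Task

Build the sieve stack on the sieve shaker so that a pigment sample can be sieved: first seat the blue fine sieve in the shaker's steel receiver cup, then the yellow medium sieve on it, then the red coarse sieve, and last close the stack with the black lid. Seat and let go of each piece, fully home and level, before the next, and leave the two pigment jars and the mixing cup on the balance standing where they are.

Things in the scene. Friction and masses are not known exactly. Their poses are not given: they have to be found in the camera images.
- fine_c (a point): Loose blue sieve, fine mesh of steel; 42 mm high. From its foot up: skirt 0-8 mm (41 mm across, widening to 47), solid collar 61 mm across at 8-26 mm (grip here from above), rim 58 mm across at 26-42 mm with a mouth 52 mm wide, 16 mm deep. Its skirt drops into the mouth below till the collar rests on that rim: seated pieces stand 34 mm apart. 0.12 kg. Point: its centre, 21 mm above its foot; z up.
- medium_c (a point): Loose yellow sieve, medium mesh of steel; 42 mm high. From its foot up: skirt 0-8 mm (41 mm across, widening to 47), solid collar 61 mm across at 8-26 mm (grip here from above), rim 58 mm across at 26-42 mm with a mouth 52 mm wide, 16 mm deep. Its skirt drops into the mouth below till the collar rests on that rim: seated pieces stand 34 mm apart. 0.12 kg. Point: its centre, 21 mm above its foot; z up.
- coarse_c (a point): Loose red sieve, coarse mesh of steel; 42 mm high. From its foot up: skirt 0-8 mm (41 mm across, widening to 47), solid collar 61 mm across at 8-26 mm (grip here from above), rim 58 mm across at 26-42 mm with a mouth 52 mm wide, 16 mm deep. Its skirt drops into the mouth below till the collar rests on that rim: seated pieces stand 34 mm apart. 0.12 kg. Point: its centre, 21 mm above its foot; z up.
- lid_c (a point): Loose lid: a solid black drum with a small white knob on top, 42 mm high. From its foot up: skirt 0-8 mm (41 mm across, widening to 47), drum 61 mm across at 8-28 mm (grip here from above, as a sieve's collar), knob 20 mm across at 28-42 mm. Seated on a sieve, its point is 34 mm above that sieve's point. 0.10 kg. Point: its centre, 21 mm above its foot; z up.
- receiver (a point): Fixed open steel cup, 58 mm across outside, 52 mm inside, 20 mm deep, on a black pad on the white shaker (140 x 140 mm, top 42 mm high). The shaker stands left or right of the loose pieces, the balance (200 x 150 mm, 44 mm high) on the other side. Point: centre of the cup's mouth at its rim, 72 mm above the bench; the sieve seated in it has its point 13 mm above this. z up.
- cup: Empty off-white open mixing cup, 76 mm across at the rim and 75 mm high, standing loose on the balance pan; leave it alone. Origin at the centre of its underside, z up.
- blue_jar: Blue pigment jar with a black screw cap, 74 mm across, 95 mm high, loose, at the far side of the work; leave it alone. Origin at the centre of its underside, z up.
- yellow_jar: Yellow pigment jar with a black screw cap, 74 mm across, 95 mm high, loose, at the far side of the work; leave it alone. Origin at the centre of its underside, z up.
Things that resemble listed ones, but are neither listed nor needed, are in the scene too. What is shaped like the part that bears lid_c but turquoise is not meant.

How it is judged:
On the way, in this order (a step that is already met when the one before it is completed fails the run):
1. the blue fine sieve is seated in the shaker's receiver and let go (horizontal distance between fine_c and receiver below 0.005 m and z of fine_c in the frame of receiver between 0.01 and 0.016 m and angle between fine_c's own z axis and vertical below 0.06 rad and contact force between the fingers and fine below 0.2 N), for 0.2 s.
2. the yellow medium sieve is seated on the blue one and let go (horizontal distance between medium_c and fine_c below 0.005 m and z of medium_c in the frame of fine_c between 0.031 and 0.037 m and angle between medium_c's own z axis and vertical below 0.06 rad and contact force between the fingers and medium below 0.2 N), for 0.2 s.
3. the red coarse sieve is seated on the yellow one and let go (horizontal distance between coarse_c and medium_c below 0.005 m and z of coarse_c in the frame of medium_c between 0.031 and 0.037 m and angle between coarse_c's own z axis and vertical below 0.06 rad and contact force between the fingers and coarse below 0.2 N), for 0.2 s.
4. the black lid is seated on the red sieve and let go (horizontal distance between lid_c and coarse_c below 0.005 m and z of lid_c in the frame of coarse_c between 0.031 and 0.037 m and angle between lid_c's own z axis and vertical below 0.06 rad and contact force between the fingers and lid below 0.2 N), for 0.2 s.
At the end, for the whole second after the job is handed in: From the bottom: receiver cup, blue fine sieve, yellow medium sieve, red coarse sieve, black lid, each centred on the one below within 5 mm, at its seated height within 3 mm, level within 0.06 rad, released and at rest (all of step 1 and all of step 2 and all of step 3 and all of step 4 and linear speed of each of fine, medium, coarse, lid below 0.02 m/s); the robot touches nothing.
It fails at once if the mixing cup is pushed more than 30 mm or tipped over (distance of cup from where it was at the start of the episode above 0.03 m or angle between cup's own z axis and vertical above 0.4 rad).
It fails at once if the blue jar is pushed more than 30 mm or tipped over (distance of blue_jar from where it was at the start of the episode above 0.03 m or angle between blue_jar's own z axis and vertical above 0.4 rad).
It fails at once if the yellow jar is pushed more than 30 mm or tipped over (distance of yellow_jar from where it was at the start of the episode above 0.03 m or angle between yellow_jar's own z axis and vertical above 0.4 rad).
It also fails if it takes over 96 s, if anything falls off the work surface, if the arm or the gripper's body presses on something with over 40 N, if the wrist force passes 120 N, or if a joint passes its speed limit or range.

## Robot

A 6-joint arm with a two-finger parallel gripper is mounted at the origin on the work surface. World frame = base frame: x ahead of the robot, y to its left, z up, the work surface at z = 0. Lengths are in m, angles in rad, forces in N, time in s.
With the tool pointing down it reaches from about 0.35 to 0.975 m from the base axis. Payload 4.9 kg.
Tool frame: the origin (TCP) lies midway between the tips of the shut fingers; the grasp point (between the pads) lies ctrl.grip_depth behind it (ctrl.grip_depth is the distance from the TCP to the grasp point, in m); y points along the fingers, z is the direction in which the jaws open and shut, and the axes are right-handed (so a half turn about y gives the same grasp; the last joint's range is limited). The gripper opens to 85 mm and grips with 20 to 120 N. Pads are 22 mm wide; open, the fingers measure 114 mm over their backs; the gripper's body (76 mm by 85 mm) begins 54 mm behind the grasp point. The pads swing forward as they close: fully open they stand 13 mm farther back than shut.
Start: joints at [1.174, 0.053, 1.613, -0, 1.476, -0.119], TCP at [0.171, 0.601, 0.231] pointing down, gripper open.
Joint ranges: [-3.01, 3.01], [-1.01, 2.22], [0.06, 2.58], [-1.02, 4.17], [0.09, 2.62], [-3.14, 3.14]. Speed limits (rad/s): [2.57, 2.57, 3.14, 3.14, 3.14, 3.14].

## Interface

Orientations are given as a rotation vector (axis times angle).
In Python, from station import ctrl gives the robot as it stands.
- The arm moves only by the tool jog_arm, never from a script. Its argument "moves" is a list of rows, each a list of 6 numbers: the shift along the tool's x, y, z in mm, then the turn, a rotation vector about the tool's x, y, z in rad. In form: [[x, y, z, wx, wy, wz], ...]. A call has 1 to 12 rows; each row shifts and turns the commanded pose from where the row before left it, along the tool's axes as they then stand; what a row does not reach is not made up. A row lasts 1/10 s, in which the tool goes at most 50 mm and 8.59 degrees, less where a joint would pass 70% of its speed; a pose out of reach is approached as far as the arm can. A call is refused whole if a number of a shift passes 50 or a number of a turn 0.15, either way. A call with a gripper value outside its range is refused whole. "grip" is the finger opening in mm, from 0 to 85.4, set as the call begins (left out, the last holds). The fingers move at their own pace and stop on an object; "grip_force" is the grip in N (left out, the last holds). Time passes only in rows, so rows that do not move let the fingers close. It gives the time, the measured TCP pose, the force and the opening at its end, in the units of the state.
- ctrl.get_obs(): the state, without advancing time (a new reading comes with each control period).
- ctrl.get_image(name): name is "side" or "top" or "wrist"; returns the picture (480x640x3 uint8, red, green, blue); there is no depth.
- ctrl.camera_params(name): a dict with "fx", "fy", "cx", "cy" (pixels), "pose" (4x4, takes a point from camera to world coordinates); the wrist camera has in their place "T_tool_cam" (4x4, takes a point from camera to tool coordinates, whose origin is the TCP and whose axes are the tool frame's). Camera axes: x right, y up, looking along -z (the intrinsics and any distortion apply to the point x, -y, -z); pixel columns grow to the right and rows downward; lengths in m; the calibration is good to about 2 mm. A picture is of the moment at which its call begins: read the wrist's pose just before it. camera_params takes no time and is no camera call.
- ctrl.finish_job(): hands the job in, once; it reports no verdict.
The state is a dict: "t": time; "q": joint angles; "dq": joint speeds; "effort": joint torques, N m; "tool_pos": TCP position; "tool_rot": TCP orientation; "contact_force": force on the tool from outside, world axes, zero at the start; "wrist_torque": the same for the moment, N m; "opening": finger opening in m.
Only numpy, scipy, OpenCV 4.12 (cv2) and the standard library are available. Lean on these libraries where they do the work, as an engineer would, in place of code of your own. Each camera call takes 0.05 s, during which the arm holds its last target. There are 200 camera calls.

## Working session

There is one attempt and no reset: what is moved stays moved. The work goes in short steps, Python scripts to look and compute and a tool call to move; the robot and the scene stay as the last step left them, time stands still between calls to the robot, and variables do not carry over. Pictures are saved under pics/ and viewed, about 12 in all and at most 16, crops included, and the job is handed in when it is done.

Besides the shell and the picture viewer there is one more tool, called after "Emit:" as name(argument=value, ...), one argument or row to a line, values as JSON. jog_arm: Moves the arm, as the interface text tells. Its arguments: {"type":"object","properties":{"moves":{"type":"array","items":{"type":"array","items":{"type":"number"}}},"grip":{"type":"number"},"grip_force":{"type":"number"}},"required":["moves"]}

```bash
mkdir -p pics; cat > h.py <<'E'
import numpy as np,cv2
from scipy.spatial.transform import Rotation as R
from station import ctrl
def params(n,o=None):
    p=ctrl.camera_params(n)
    if 'pose' in p: T=np.array(p['pose'])
    else:
        o=o or ctrl.get_obs(); W=np.eye(4); W[:3,:3]=R.from_rotvec(o['tool_rot']).as_matrix(); W[:3,3]=o['tool_pos']; T=W@np.array(p['T_tool_cam'])
    return p,T
def grab(n,f):
    o=ctrl.get_obs(); P=params(n,o); im=ctrl.get_image(n); cv2.imwrite('pics/'+f,im[:,:,::-1]); return im,P
def cast(P,u,v,z):
    p,T=P; d=T[:3,:3]@np.array([(u-p['cx'])/p['fx'],-(v-p['cy'])/p['fy'],-1]); c=T[:3,3]; return c+d*(z-c[2])/d[2]
def proj(P,X):
    p,T=P; c=T[:3,:3].T@(np.array(X)-T[:3,3]); return p['cx']+p['fx']*c[0]/-c[2], p['cy']-p['fy']*c[1]/-c[2]
E
python3 - <<'E'
from h import *
for n in('top','side','wrist'):
    im,P=grab(n,n+'0.png'); print(n,{k:(v if np.isscalar(v) else np.round(v,3).tolist()) for k,v in P[0].items()})
print(ctrl.get_obs(),ctrl.grip_depth)
print(R.from_rotvec(ctrl.get_obs()['tool_rot']).as_matrix().round(3))
E
```

```text
top {'fx': 520.7085320310415, 'fy': 520.7085320310415, 'cx': 320.4661798075545, 'cy': 233.98318116429888, 'pose': [[0.016, 0.993, -0.114, 0.474], [-1.0, 0.018, 0.019, 0.024], [0.021, 0.113, 0.993, 1.014], [0.0, 0.0, 0.0, 1.0]]}
side {'fx': 599.11651140127, 'fy': 599.11651140127, 'cx': 322.64026954784504, 'cy': 250.2060917484686, 'pose': [[-0.969, 0.19, -0.161, 0.411], [-0.249, -0.732, 0.634, 0.755], [0.002, 0.654, 0.756, 0.937], [0.0, 0.0, 0.0, 1.0]]}
wrist {'fx': 334.10961976890474, 'fy': 334.10961976890474, 'cx': 318.46393526208595, 'cy': 243.02006684726277, 'T_tool_cam': [[0.0, -0.96, -0.281, -0.071], [-0.0, 0.281, -0.96, -0.142], [1.0, 0.0, -0.0, -0.0], [0.0, 0.0, 0.0, 1.0]]}
{'t': 0.15, 'q': array([ 1.17397681e+00,  5.32188430e-02,  1.61396919e+00,  6.19821449e-06,
        1.47600372e+00, -1.19051888e-01]), 'dq': array([-5.12550994e-04, -2.06936156e-03, -3.14199368e-03, -3.45880262e-06,
       -3.50908963e-04, -7.10721478e-04]), 'effort': array([-7.88066529e-06, -3.94240952e+01, -3.70721734e+01, -1.64148400e-04,
        4.57728747e-03, -7.42707272e-06]), 'tool_pos': array([0.17122208, 0.60058682, 0.23034261]), 'tool_rot': array([-1.561324  ,  0.21840407, -0.21775211]), 'contact_force': array([ 0.14652889,  0.05546387, -0.53360117]), 'wrist_torque': array([0.01208035, 0.01103449, 0.0158794 ]), 'opening': 0.08538654074110874} 0.0187
[[ 0.962 -0.001  0.274]
 [-0.274 -0.001  0.962]
 [-0.    -1.    -0.002]]
```

View pics/top0.png

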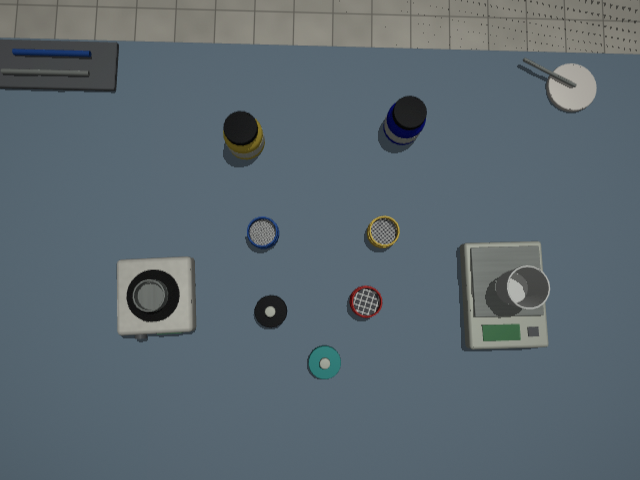

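View pics/side0.png

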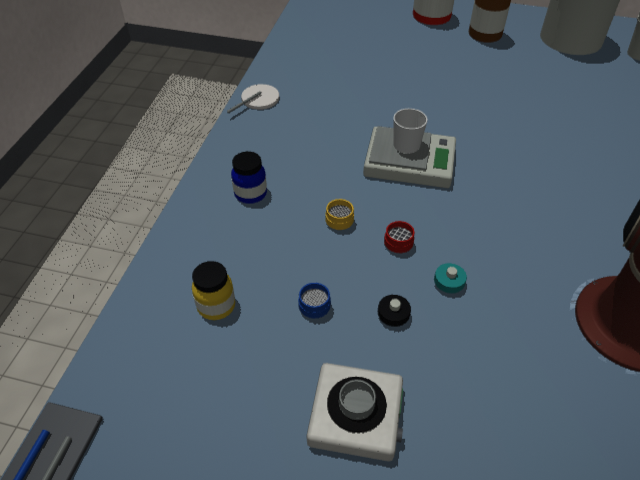

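Top view: blue ring (263,232), yellow (383,231), red (366,302), lid (270,311), receiver cup (150,295), and turquoise decoy (325,362). The side view agrees: the shaker is on the +y side.

```bash
cat >> h.py <<'E'
def blob(im,name,win=None):
    h=cv2.cvtColor(im,cv2.COLOR_RGB2HSV).astype(int); H,S,V=h[...,0],h[...,1],h[...,2]
    m={'blue':(abs(H-112)<10)&(S>170)&(V>50),'yellow':(abs(H-24)<8)&(S>150)&(V>80),'red':((H<8)|(H>172))&(S>150)&(V>60),'lid':V<45}[name]
    m=m.astype(np.uint8)*255
    if win: w=np.zeros_like(m); a,b,c,d=win; w[b:d,a:c]=255; m&=w
    return m
def circ(m):
    cs,_=cv2.findContours(m,cv2.RETR_EXTERNAL,cv2.CHAIN_APPROX_NONE); c=max(cs,key=cv2.contourArea)
    return cv2.fitEllipse(cv2.convexHull(c)),cv2.boundingRect(c)
E
python3 - <<'E'
from h import *
W={'top':{'blue':(235,205,295,260),'yellow':(355,205,412,258),'red':(340,275,395,330),'lid':(245,285,300,340)},
'side':{'blue':(285,270,345,330),'yellow':(315,190,365,240),'red':(375,212,425,260),'lid':(370,285,420,335)}}
for n in W:
    im=cv2.imread(f'pics/{n}0.png')[:,:,::-1].copy(); P=params(n)
    for k,w in W[n].items():
        e,b=circ(blob(im,k,w)); print(n,k,np.round(e[0],1),np.round(e[1],1),b,cast(P,*e[0],0.026 if k!='lid' else .02).round(4))
    if n=='top':
        g=cv2.cvtColor(im,cv2.COLOR_RGB2GRAY)
        cr=g[255:340,110:200]; cv2.imwrite('pics/rec.png',cv2.resize(cr,None,fx=6,fy=6,interpolation=2))
        print('rec',cast(P,150,295,.072))
    else:
        print('rec',cast(P,357,397,.072))
E
```

```text
top blue [262.5 232.5] [30.5 31.8] (247, 217, 32, 32) [0.5878 0.1155 0.026 ]
top yellow [382.9 231.5] [30.2 31.2] (368, 217, 31, 31) [ 0.594  -0.1146  0.026 ]
top red [365.5 301.4] [31.  31.7] (350, 286, 32, 32) [ 0.4605 -0.0821  0.026 ]
top lid [270.4 311.2] [31.3 32.5] (254, 296, 33, 32) [0.4393 0.097  0.02  ]
rec [0.4664146  0.30845147 0.072     ]
side blue [314.  299.9] [32.4 35.6] (299, 283, 31, 35) [0.5897 0.1143 0.026 ]
side yellow [339.4 213.6] [28.6 30. ] (326, 199, 28, 30) [ 0.5956 -0.1177  0.026 ]
side red [399.1 234.1] [26.3 29.8] (385, 221, 29, 27) [ 0.4629 -0.0914  0.026 ]
side lid [393.8 310.6] [32.1 33.6] (378, 295, 33, 32) [0.4405 0.0965 0.02  ]
rec [0.46623665 0.31202656 0.072     ]
```

View pics/rec.png

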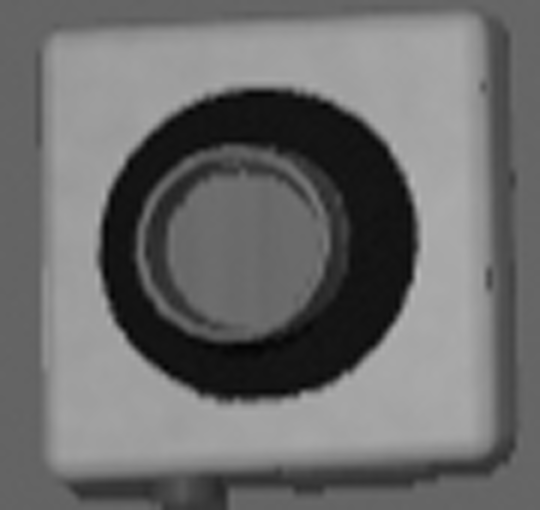

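Receiver rim centre is near pixel (148.8,295.5), giving about (0.466, 0.311). I'll align the tool and look at it with the wrist camera.

Emit:
jog_arm(
  moves=[
    [0,0,0,0,-0.139,0],
    [0,0,0,0,-0.138,0],
    [30,0,-29,0,0,0],
    [30,0,-29,0,0,0],
    [30,0,-29,0,0,0],
    [30,0,-29,0,0,0],
    [30,0,-29,0,0,0],
    [30,0,-29,0,0,0],
    [30,0,-29,0,0,0],
    [30,0,-29,0,0,0],
    [30,0,-29,0,0,0],
    [25,0,-29,0,0,0],
  ],
)

```text
t: 1.35
tool_pos: [0.4673, 0.3093, 0.231]
tool_rot: [-1.571, 0.001, -0.001]
contact_force: [0.0, -0.0, -0.2]
opening: 0.0857
```

Emit:
jog_arm(
  moves=[
    [0,0,0,0,0,0],
    [0,0,0,0,0,0],
  ],
)

```text
t: 1.55
tool_pos: [0.4663, 0.3102, 0.2309]
tool_rot: [-1.571, 0.003, -0.001]
contact_force: [0.1, 0.0, -0.2]
opening: 0.0853
```

```bash
python3 - <<'E'
from h import *
o=ctrl.get_obs(); print(o['tool_pos'],R.from_rotvec(o['tool_rot']).as_matrix().round(4))
im,P=grab('wrist','w1.png'); print(proj(P,[.466,.311,.072]))
E
```

```text
[0.46629621 0.31022479 0.23089552] [[ 1.     -0.001   0.0026]
 [-0.0026  0.      1.    ]
 [-0.001  -1.      0.    ]]
(np.float64(319.79086022065593), np.float64(225.15851171035416))
```

View pics/w1.png

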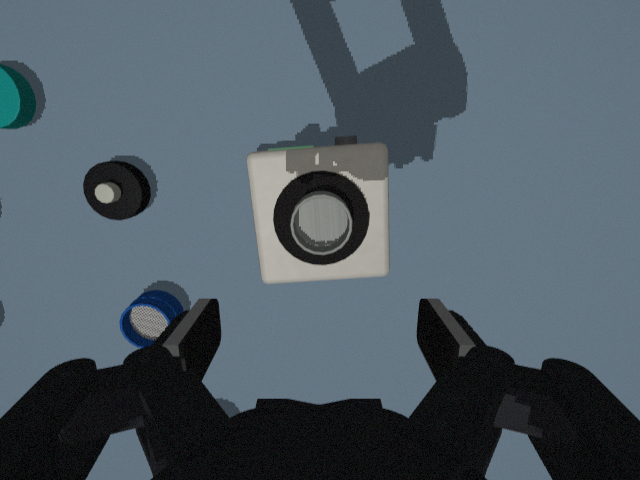

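```bash
python3 - <<'E'
from h import *
im=cv2.imread('pics/w1.png'); g=cv2.cvtColor(im,6); P=params('wrist')
pad=circ(((g<40)*255).astype(np.uint8)[165:270,265:380].copy()); print('pad',pad)
c=g[165:270,265:380]; m=((c>=45)*255).astype(np.uint8)
n,l,s,ct=cv2.connectedComponentsWithStats(m)
k=l[222-165,321-265]; s=s[k]; x0,y0,w,h=s[:4]; print(s)
u=265+x0+w/2-.5; v=165+y0+h-.5
y=cast(P,u,222,.072)[1]; x=cast(P,u,v,.072)[0]-.029
print('rim',u,v,x,y); print('pad',cast(P,265+pad[0][0][0],165+pad[0][0][1],.044))
cv2.imwrite('pics/z.png',cv2.resize(im[165:270,265:380],None,fx=5,fy=5,interpolation=2))
# blue
e,b=circ(blob(im[:,:,::-1].copy(),'blue',(110,280,200,355))); print(e,b)
E
```

```text
pad (((55.7359733581543, 52.32678985595703), (92.74713897705078, 94.41964721679688), 86.45423126220703), (9, 6, 95, 93))
[  25   26   63   65 3163]
rim 321.0 255.5 0.46601146570781815 0.3127950358046956
pad [0.46399139 0.31274114 0.044     ]
((150.5333709716797, 318.2209167480469), (50.26258850097656, 66.01325225830078), 56.68791961669922) (120, 290, 63, 58)
```

View pics/z.png

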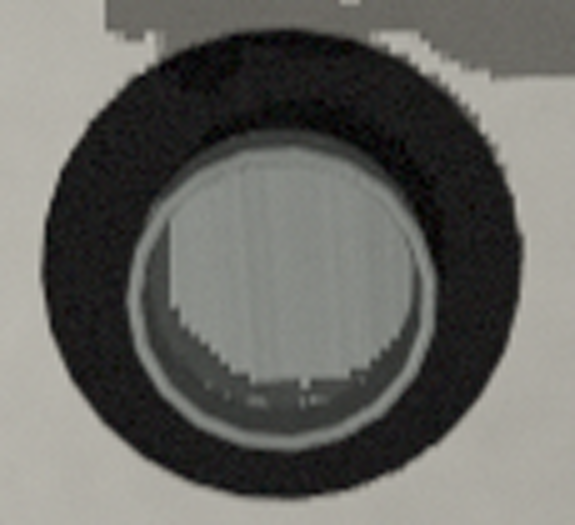

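Emit:
jog_arm(
  moves=[
    [20,0,-32,0,0,0],
    [20,0,-32,0,0,0],
    [20,0,-32,0,0,0],
    [20,0,-33,0,0,0],
    [21,0,-33,0,0,0],
    [21,25,-33,0,0,0],
    [0,25,0,0,0,0],
    [0,0,0,0,0,0],
    [0,0,0,0,0,0],
  ],
)

```text
t: 2.5
tool_pos: [0.5872, 0.117, 0.181]
tool_rot: [-1.571, 0.0, 0.002]
contact_force: [0.7, 0.0, 0.4]
opening: 0.0858
```

```bash
cat >> h.py <<'E'
def look(name,f,zr=.042,r=.029,approx=None):
    """centre of piece from the wrist view: y from side extremes of the mask, x from its far (bottom) edge and its inner/outer rim"""
    o=ctrl.get_obs(); im,P=grab('wrist',f); u,v=proj(P,[*approx,zr])
    w=[int(u-60),max(0,int(v-70)),int(u+60),min(480,int(v+70))]
    e,b=circ(blob(im,name,w)); x0,y0,ww,h=b
    uc=x0+ww/2-.5; d=np.linalg.norm
    y=cast(P,uc,v,zr)[1]; x=cast(P,uc,y0+h-.5,zr)[0]-r; yt=cast(P,uc,y0-.5,zr)[0]
    wid=cast(P,x0+ww-.5,v,zr)[1]-cast(P,x0-.5,v,zr)[1]
    print(name,'tool',o['tool_pos'].round(4),'xy',round(x,4),round(y,4),'box',b,'wid',wid.round(4),'err dx,dy mm',np.round((np.array([x,y])-o['tool_pos'][:2])*1e3,1))
    return im,P,w
E
python3 - <<'E'
from h import *
im,P,w=look('blue','w2.png',approx=(.588,.115))
a,b,c,d=w; cv2.imwrite('pics/z2.png',cv2.resize(im[b:d,a:c,::-1],None,fx=4,fy=4,interpolation=2)); print(w)
E
```

```text
blue tool [0.5872 0.117  0.181 ] xy 0.5882 0.1157 box (285, 194, 66, 70) wid 0.0573 err dx,dy mm [ 1.  -1.3]
[256, 161, 376, 301]
```

View pics/z2.png

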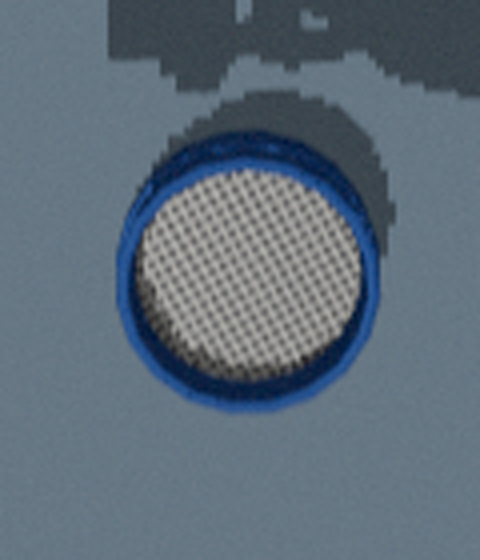

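Crop: blue rim cleanly centred at crop (248,285), about 1 mm off the tool. Descending and gripping.

Emit:
jog_arm(
  moves=[
    [1,40,-1.3,0,0,0],
    [0,40,0,0,0,0],
    [0,40,0,0,0,0],
    [0,30,0,0,0,0],
    [0,19,0,0,0,0],
    [0,10,0,0,0,0],
    [0,0,0,0,0,0],
    [0,0,0,0,0,0],
  ],
)

```text
t: 3.35
tool_pos: [0.5904, 0.115, 0.0043]
tool_rot: [-1.571, -0.002, -0.002]
contact_force: [1.3, -0.4, -0.3]
opening: 0.0851
```

Emit:
jog_arm(
  moves=[
    [0,0,0,0,0,0],
    [0,0,0,0,0,0],
    [0,0,0,0,0,0],
    [0,0,0,0,0,0],
    [0,0,0,0,0,0],
    [0,0,0,0,0,0],
    [0,0,0,0,0,0],
  ],
  grip=50,
  grip_force=40,
)

```text
t: 4.05
tool_pos: [0.5906, 0.1146, 0.0044]
tool_rot: [-1.57, -0.002, -0.003]
contact_force: [-1.1, 0.2, 6.8]
opening: 0.0596
```

Emit:
jog_arm(
  moves=[
    [0,-20,0,0,0,0],
    [0,-45,0,0,0,0],
    [0,-45,0,0,0,0],
    [-17,0,28,0,0,0],
    [-18,0,28,0,0,0],
    [-18,0,28,0,0,0],
    [-18,0,28,0,0,0],
    [-18,0,28,0,0,0],
    [-18,0,29,0,0,0],
    [-18,0,29,0,0,0],
    [0,0,0,0,0,0],
    [0,0,0,0,0,0],
  ],
)

```text
t: 5.25
tool_pos: [0.4636, 0.3127, 0.112]
tool_rot: [-1.571, -0.001, 0.001]
contact_force: [0.5, 0.0, -1.5]
opening: 0.0595
```

```bash
python3 - <<'E'
from h import *
for i in range(3):
    o=ctrl.get_obs(); print(o['t'],o['tool_pos'].round(4),o['opening'],o['contact_force'].round(1),o['dq'].round(3))
    im,P=grab('wrist',f'w3.png')
print(proj(P,[.466,.3127,.072]),proj(P,[*o['tool_pos'][:2],o['tool_pos'][2]+.038]))
E
```

```text
5.25 [0.4636 0.3127 0.112 ] 0.05951704382274671 [ 0.5  0.  -1.5] [-0.03   0.003 -0.005 -0.001 -0.003  0.   ]
5.3 [0.4641 0.3121 0.1121] 0.05916545862714334 [-0.1 -0.4 -1.1] [-0.019  0.003 -0.003  0.002  0.002  0.001]
5.35 [0.4644 0.3118 0.1121] 0.059655863016216115 [ 1.2  0.2 -1. ] [-0.012  0.001 -0.002  0.003  0.001  0.003]
(np.float64(320.82331450952125), np.float64(274.6680132531788)) (np.float64(319.7580192998198), np.float64(351.5669472113657))
```

View pics/w3.png

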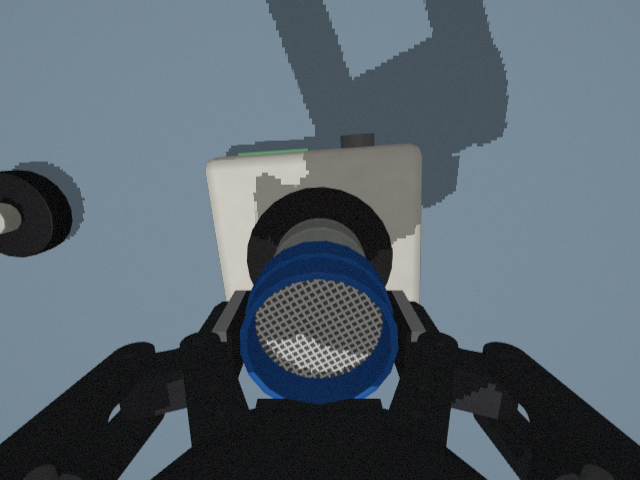

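```bash
python3 - <<'E'
from h import *
im=cv2.imread('pics/w3.png')[:,:,::-1].copy(); P=params('wrist'); o=ctrl.get_obs(); print(o['tool_pos'].round(4))
m=blob(im,'blue',(230,230,410,410)); col=m[:,318:323].mean(1)
r=np.where(col>127)[0]; print('rows',r[np.r_[True,np.diff(r)>1]],r[np.r_[np.diff(r)>1,True]])
z=.1121+.0376
for v in (r[np.r_[np.diff(r)>1,True]]+.5): print(v,'x',cast(P,319.8,v,z)[0])
for v in (320,330,340,350):
    c=np.where(m[v]>0)[0]; print(v,c.min(),c.max(),cast(P,(c.min()+c.max())/2,v,z)[1],(c.max()-c.min()))
E
```

```text
[0.4646 0.3116 0.1122]
rows [242 379] [278 403]
278.5 x 0.4366877132575862
403.5 x 0.48766417164246184
320 244 394 0.3113820797874497 150
330 240 396 0.31102184078944467 156
340 240 397 0.31118901274642263 157
350 240 397 0.3111795924820625 157
```

Emit:
jog_arm(
  moves=[
    [3.2,14,1.4,0,0,0],
    [0,14,0,0,0,0],
    [0,0,0,0,0,0],
    [0,0,0,0,0,0],
    [0,0,0,0,0,0],
  ],
)

```text
t: 5.9
tool_pos: [0.4675, 0.3138, 0.0843]
tool_rot: [-1.571, 0.001, -0.001]
contact_force: [-0.0, 0.6, -1.2]
opening: 0.0599
```

```bash
python3 - <<'E'
from h import *
im,P=grab('wrist','w4.png'); o=ctrl.get_obs(); print(o['tool_pos'].round(4),o['tool_rot'].round(4))
m=blob(im,'blue',(230,230,410,410)); col=m[:,318:323].mean(1)
r=np.where(col>127)[0]; e=r[np.r_[np.diff(r)>1,True]]+.5
z=o['tool_pos'][2]+.0376
print('piece x',cast(P,319.8,e[0],z)[0]+.026, [cast(P,np.where(m[v]>0)[0][[0,-1]].mean(),v,z)[1].round(4) for v in (335,345)])
E
```

```text
[0.4677 0.314  0.0847] [-1.5705e+00  1.0000e-04 -1.2000e-03]
piece x 0.46535943547641423 [np.float64(0.3134), np.float64(0.3134)]
```

Emit:
jog_arm(
  moves=[
    [0,5,0,0,0,0],
    [0,4,0,0,0,0],
    [0,3,0,0,0,0],
    [0,2,0,0,0,0],
    [0,1.5,0,0,0,0],
    [0,0,0,0,0,0],
    [0,0,0,0,0,0],
    [0,0,0,0,0,0],
  ],
)

```text
t: 6.75
tool_pos: [0.4674, 0.3139, 0.0689]
tool_rot: [-1.571, 0.0, -0.001]
contact_force: [-0.6, 0.2, -2.0]
opening: 0.0593
```

Nearly home with no resistance. Releasing, then rising.

Emit:
jog_arm(
  moves=[
    [0,0.5,0,0,0,0],
    [0,0,0,0,0,0],
    [0,0,0,0,0,0],
    [0,0,0,0,0,0],
  ],
)

```text
t: 7.15
tool_pos: [0.4675, 0.314, 0.0685]
tool_rot: [-1.571, 0.0, -0.001]
contact_force: [-0.6, -1.0, -0.1]
opening: 0.0599
```

Emit:
jog_arm(
  moves=[
    [0,0,0,0,0,0],
    [0,0,0,0,0,0],
    [0,0,0,0,0,0],
    [0,0,0,0,0,0],
    [0,0,0,0,0,0],
    [0,-20,0,0,0,0],
    [0,-45,0,0,0,0],
    [0,-50,0,0,0,0],
    [0,-45,0,0,0,0],
    [0,0,0,0,0,0],
    [0,0,0,0,0,0],
    [0,0,0,0,0,0],
  ],
  grip=85,
)

```text
t: 8.35
tool_pos: [0.4666, 0.3135, 0.2266]
tool_rot: [-1.572, 0.002, 0.001]
contact_force: [0.1, 0.2, -0.5]
opening: 0.0849
```

```bash
python3 - <<'E'
from h import *
im,P,w=look('blue','w5.png',zr=.106,approx=(.466,.313)); w[3]+=10
a,b,c,d=w; cv2.imwrite('pics/z5.png',cv2.resize(im[b:d,a:c,::-1],None,fx=3,fy=3,interpolation=2)); print(w)
E
```

```text
blue tool [0.4666 0.3135 0.2266] xy 0.4645 0.3133 box (284, 194, 71, 74) wid 0.0578 err dx,dy mm [-2.1 -0.2]
[258, 165, 378, 315]
```

View pics/z5.png

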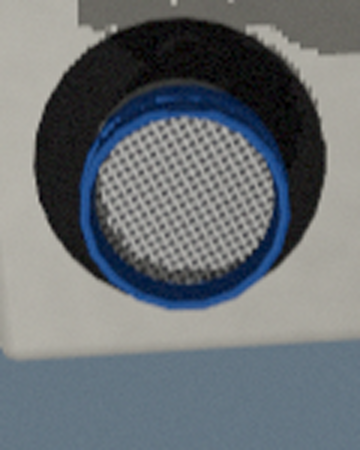

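Blue is seated: rim width 57.8 mm at its seated height, centred in the cup. On to the yellow.

Emit:
jog_arm(
  moves=[
    [10,0,-36,0,0,0],
    [12,0,-39,0,0,0],
    [12,0,-39,0,0,0],
    [12,0,-39,0,0,0],
    [12,0,-39,0,0,0],
    [12,0,-39,0,0,0],
    [12,0,-40,0,0,0],
    [12,0,-40,0,0,0],
    [12,0,-40,0,0,0],
    [12,15,-40,0,0,0],
    [10,15,-38,0,0,0],
    [0,15,0,0,0,0],
  ],
)

```text
t: 9.6
tool_pos: [0.5946, -0.1191, 0.1804]
tool_rot: [-1.571, 0.007, -0.002]
contact_force: [-0.2, 0.6, -0.3]
opening: 0.0852
```

Emit:
jog_arm(
  moves=[
    [0,0,0,0,0,0],
    [0,0,0,0,0,0],
    [0,0,0,0,0,0],
    [0,0,0,0,0,0],
  ],
)

```text
t: 10.0
tool_pos: [0.5954, -0.1142, 0.1845]
tool_rot: [-1.571, -0.002, -0.001]
contact_force: [-0.4, 0.0, -0.6]
opening: 0.0851
```

```bash
python3 - <<'E'
from h import *
im,P,w=look('yellow','w6.png',approx=(.594,-.115)); print(w)
E
```

```text
yellow tool [ 0.5954 -0.1142  0.1845] xy 0.5934 -0.1152 box (286, 190, 65, 69) wid 0.0569 err dx,dy mm [-2.  -0.9]
[258, 157, 378, 297]
```

Emit:
jog_arm(
  moves=[
    [-2,40,-1,0,0,0],
    [0,40,0,0,0,0],
    [0,40,0,0,0,0],
    [0,30,0,0,0,0],
    [0,20,0,0,0,0],
    [0,10,0,0,0,0],
    [0,0,0,0,0,0],
    [0,0,0,0,0,0],
    [0,0,0,0,0,0],
  ],
)

```text
t: 10.95
tool_pos: [0.5946, -0.1166, 0.0054]
tool_rot: [-1.572, -0.002, -0.003]
contact_force: [-0.1, -0.1, 0.7]
opening: 0.0848
```

Emit:
jog_arm(
  moves=[
    [0,0,0,0,0,0],
    [0,0,0,0,0,0],
    [0,0,0,0,0,0],
    [0,0,0,0,0,0],
    [0,0,0,0,0,0],
    [0,0,0,0,0,0],
    [0,0,0,0,0,0],
  ],
  grip=50,
)

```text
t: 11.65
tool_pos: [0.5941, -0.1165, 0.0049]
tool_rot: [-1.571, -0.001, -0.002]
contact_force: [-0.5, 1.3, 6.6]
opening: 0.0594
```

Emit:
jog_arm(
  moves=[
    [0,-20,0,0,0,0],
    [0,-45,0,0,0,0],
    [0,-45,0,0,0,0],
    [0,-40,0,0,0,0],
    [-11,0,36,0,0,0],
    [-13,0,43,0,0,0],
    [-13,0,43,0,0,0],
    [-13,0,43,0,0,0],
    [-13,0,43,0,0,0],
    [-13,0,43,0,0,0],
    [-13,0,43,0,0,0],
    [-13,0,43,0,0,0],
  ],
)

```text
t: 12.85
tool_pos: [0.49, 0.2223, 0.1527]
tool_rot: [-1.571, 0.001, -0.0]
contact_force: [0.5, 0.1, -0.9]
opening: 0.0597
```

Emit:
jog_arm(
  moves=[
    [-13,0,43,0,0,0],
    [-13,0,42,0,0,0],
    [0,8,8,0,0,0],
    [0,0,0,0,0,0],
    [0,0,0,0,0,0],
    [0,0,0,0,0,0],
    [0,0,0,0,0,0],
  ],
)

```text
t: 13.55
tool_pos: [0.466, 0.3127, 0.1455]
tool_rot: [-1.571, 0.002, -0.002]
contact_force: [-0.3, -0.4, -1.5]
opening: 0.06
```

```bash
cat >> h.py <<'E'
def held(name,f,foot):
    im,P=grab('wrist',f); o=ctrl.get_obs(); z=o['tool_pos'][2]-foot+.042
    m=blob(im,name,(230,230,410,410)); r=np.where(m[:,318:323].mean(1)>127)[0]; e=r[np.r_[np.diff(r)>1,True]]+.5
    print('tool',o['tool_pos'].round(4),'edges',e,'piece x',(cast(P,319.8,e[0],z)[0]+.026).round(4),'y',[cast(P,np.where(m[v]>0)[0][[0,-1]].mean(),v,z)[1].round(4) for v in (335,345)],'F',o['contact_force'].round(1))
    return im,P
E
python3 - <<'E'
from h import *
held('yellow','w7.png',.005)
E
```

```text
tool [0.466  0.3129 0.1455] edges [285.5 403.5] piece x 0.4668 y [np.float64(0.3123), np.float64(0.3123)] F [-0.1  0.3 -1. ]
```

View pics/w7.png

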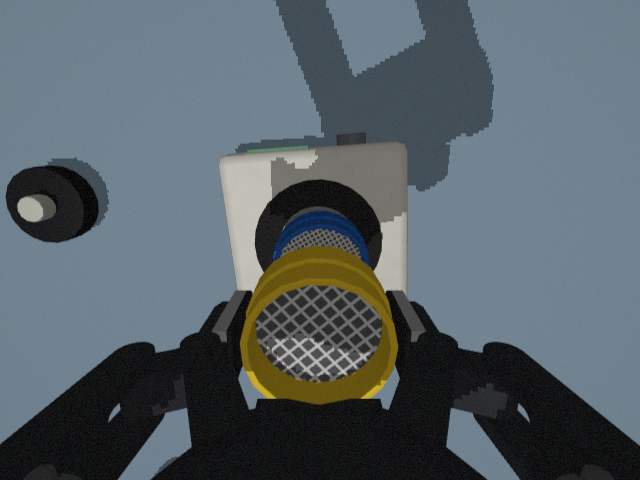

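Emit:
jog_arm(
  moves=[
    [-1,14,0.8,0,0,0],
    [0,13,0,0,0,0],
    [0,0,0,0,0,0],
    [0,0,0,0,0,0],
    [0,5,0,0,0,0],
    [0,4,0,0,0,0],
    [0,3,0,0,0,0],
    [0,2,0,0,0,0],
    [0,0,0,0,0,0],
    [0,0,0,0,0,0],
    [0,0,0,0,0,0],
  ],
)

```text
t: 14.7
tool_pos: [0.4645, 0.3148, 0.1046]
tool_rot: [-1.571, 0.0, -0.001]
contact_force: [0.6, 0.2, -1.6]
opening: 0.0593
```

Emit:
jog_arm(
  moves=[
    [0,0.7,-1,0,0,0],
    [0,0.7,0,0,0,0],
    [0,0,0,0,0,0],
    [0,0,0,0,0,0],
    [0,0,0,0,0,0],
  ],
)

```text
t: 15.2
tool_pos: [0.4643, 0.3137, 0.1029]
tool_rot: [-1.571, 0.001, -0.001]
contact_force: [-0.7, 0.6, -1.5]
opening: 0.0597
```

Emit:
jog_arm(
  moves=[
    [0,0,0,0,0,0],
    [0,0,0,0,0,0],
    [0,0,0,0,0,0],
    [0,0,0,0,0,0],
    [0,0,0,0,0,0],
    [0,-20,0,0,0,0],
    [0,-45,0,0,0,0],
    [0,-50,0,0,0,0],
    [0,-45,0,0,0,0],
    [0,0,0,0,0,0],
    [0,0,0,0,0,0],
    [0,0,0,0,0,0],
  ],
  grip=85,
)

```text
t: 16.4
tool_pos: [0.4637, 0.3133, 0.2612]
tool_rot: [-1.572, 0.002, 0.001]
contact_force: [0.1, -0.5, -0.6]
opening: 0.0854
```

```bash
python3 - <<'E'
from h import *
im,P,w=look('yellow','w8.png',zr=.14,approx=(.465,.313)); w[3]+=10
a,b,c,d=w; cv2.imwrite('pics/z8.png',cv2.resize(im[b:d,a:c,::-1],None,fx=3,fy=3,interpolation=2))
E
```

```text
yellow tool [0.4637 0.3133 0.2612] xy 0.4636 0.3132 box (284, 196, 71, 74) wid 0.058 err dx,dy mm [-0.1 -0.2]
```

View pics/z8.png

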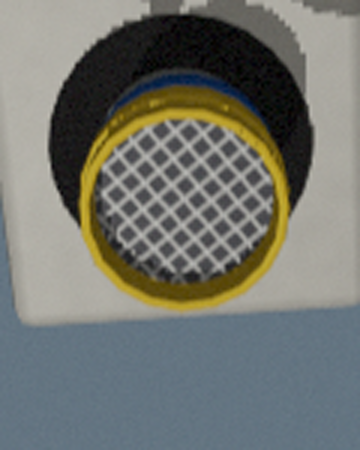

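Yellow is seated (rim 58.0 mm wide at z = 0.14, same image box as blue had). Next is the red.

Emit:
jog_arm(
  moves=[
    [0,0,-36,0,0,0],
    [0,0,-42,0,0,0],
    [0,0,-42,0,0,0],
    [0,0,-42,0,0,0],
    [0,0,-42,0,0,0],
    [0,10,-42,0,0,0],
    [0,15,-42,0,0,0],
    [-1,15,-42,0,0,0],
    [-1,15,-38,0,0,0],
    [-1,15,-30,0,0,0],
    [0,8,0,0,0,0],
    [0,0,0,0,0,0],
  ],
)

```text
t: 17.65
tool_pos: [0.4593, -0.084, 0.1817]
tool_rot: [-1.568, 0.006, 0.002]
contact_force: [0.4, 0.1, 0.3]
opening: 0.0847
```

Emit:
jog_arm(
  moves=[
    [0,0,0,0,0,0],
    [0,0,0,0,0,0],
    [0,0,0,0,0,0],
  ],
)

```text
t: 17.95
tool_pos: [0.4615, -0.0835, 0.1856]
tool_rot: [-1.571, -0.002, -0.0]
contact_force: [0.3, -0.0, 0.5]
opening: 0.0847
```

```bash
python3 - <<'E'
from h import *
im,P,w=look('red','w9.png',approx=(.461,-.085))
E
```

```text
red tool [ 0.4615 -0.0835  0.1856] xy 0.4599 -0.0827 box (288, 190, 65, 69) wid 0.0572 err dx,dy mm [-1.7  0.8]
```

Emit:
jog_arm(
  moves=[
    [-1.6,40,0.8,0,0,0],
    [0,40,0,0,0,0],
    [0,40,0,0,0,0],
    [0,30,0,0,0,0],
    [0,20,0,0,0,0],
    [0,11,0,0,0,0],
    [0,0,0,0,0,0],
    [0,0,0,0,0,0],
    [0,0,0,0,0,0],
  ],
)

```text
t: 18.9
tool_pos: [0.4609, -0.0839, 0.0056]
tool_rot: [-1.572, -0.002, -0.003]
contact_force: [1.1, 0.4, 0.1]
opening: 0.0854
```

Emit:
jog_arm(
  moves=[
    [0,0,0,0,0,0],
    [0,0,0,0,0,0],
    [0,0,0,0,0,0],
    [0,0,0,0,0,0],
    [0,0,0,0,0,0],
    [0,0,0,0,0,0],
    [0,0,0,0,0,0],
  ],
  grip=50,
)

```text
t: 19.6
tool_pos: [0.4605, -0.0839, 0.0053]
tool_rot: [-1.571, -0.001, -0.002]
contact_force: [-1.0, -0.2, 5.3]
opening: 0.0597
```

Emit:
jog_arm(
  moves=[
    [0,-20,0,0,0,0],
    [0,-45,0,0,0,0],
    [0,-45,0,0,0,0],
    [0,-40,0,0,0,0],
    [0,-30,25,0,0,0],
    [0,0,43,0,0,0],
    [0,0,43,0,0,0],
    [0,0,43,0,0,0],
    [1,0,43,0,0,0],
    [1,0,43,0,0,0],
    [1,0,43,0,0,0],
    [1,0,43,0,0,0],
  ],
)

```text
t: 20.8
tool_pos: [0.4631, 0.2442, 0.1836]
tool_rot: [-1.571, 0.001, -0.0]
contact_force: [1.4, -0.5, -0.5]
opening: 0.0594
```

Emit:
jog_arm(
  moves=[
    [0,0,40,0,0,0],
    [0,0,31,0,0,0],
    [0,0,0,0,0,0],
    [0,0,0,0,0,0],
    [0,0,0,0,0,0],
    [0,0,0,0,0,0],
    [0,0,0,0,0,0],
  ],
)

```text
t: 21.5
tool_pos: [0.4639, 0.3126, 0.1839]
tool_rot: [-1.571, 0.002, -0.002]
contact_force: [-0.0, 0.5, -1.1]
opening: 0.0598
```

```bash
python3 - <<'E'
from h import *
held('red','w10.png',.0053)
E
```

```text
tool [0.464  0.3127 0.184 ] edges [284.5 403.5] piece x 0.4645 y [np.float64(0.3121), np.float64(0.3123)] F [-0.   0.1 -1.3]
```

Emit:
jog_arm(
  moves=[
    [0,16,0.3,0,0,0],
    [0,15,0,0,0,0],
    [0,0,0,0,0,0],
    [0,0,0,0,0,0],
    [0,5,0,0,0,0],
    [0,4,0,0,0,0],
    [0,3,0,0,0,0],
    [0,2,0,0,0,0],
    [0,0,0,0,0,0],
    [0,0,0,0,0,0],
    [0,0,0,0,0,0],
  ],
)

```text
t: 22.65
tool_pos: [0.4639, 0.3139, 0.1392]
tool_rot: [-1.571, 0.0, -0.001]
contact_force: [-0.5, -0.2, -0.2]
opening: 0.0595
```

Emit:
jog_arm(
  moves=[
    [0,0.7,0,0,0,0],
    [0,0.7,0,0,0,0],
    [0,0,0,0,0,0],
    [0,0,0,0,0,0],
    [0,0,0,0,0,0],
  ],
)

```text
t: 23.15
tool_pos: [0.4638, 0.3138, 0.1375]
tool_rot: [-1.571, 0.001, -0.001]
contact_force: [0.1, 1.2, -0.9]
opening: 0.0591
```

Emit:
jog_arm(
  moves=[
    [0,0,0,0,0,0],
    [0,0,0,0,0,0],
    [0,0,0,0,0,0],
    [0,0,0,0,0,0],
    [0,0,0,0,0,0],
    [0,-20,0,0,0,0],
    [0,-45,0,0,0,0],
    [0,-50,0,0,0,0],
    [0,-45,0,0,0,0],
    [0,0,0,0,0,0],
    [0,0,0,0,0,0],
    [0,0,0,0,0,0],
  ],
  grip=85,
)

```text
t: 24.35
tool_pos: [0.4632, 0.3135, 0.2958]
tool_rot: [-1.572, 0.002, 0.001]
contact_force: [-0.4, 0.2, -0.3]
opening: 0.0847
```

```bash
python3 - <<'E'
from h import *
im,P,w=look('red','w11.png',zr=.174,approx=(.464,.313)); w[3]+=10
a,b,c,d=w; cv2.imwrite('pics/z11.png',cv2.resize(im[b:d,a:c,::-1],None,fx=3,fy=3,interpolation=2))
E
```

```text
red tool [0.4632 0.3135 0.2958] xy 0.4633 0.3133 box (285, 196, 69, 74) wid 0.0565 err dx,dy mm [ 0.2 -0.2]
```

View pics/z11.png

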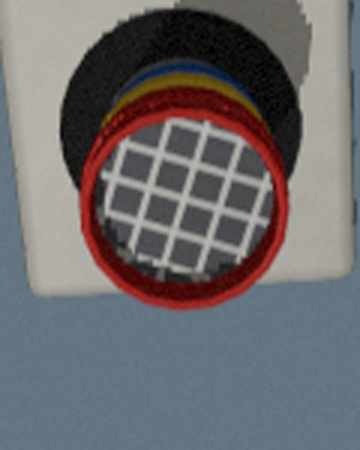

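Red is seated and looks level. Now the lid.

Emit:
jog_arm(
  moves=[
    [-3,0,-30,0,0,0],
    [-4,0,-40,0,0,0],
    [-4,0,-40,0,0,0],
    [-4,10,-40,0,0,0],
    [-4,25,-36,0,0,0],
    [-4,30,-30,0,0,0],
    [-1,30,0,0,0,0],
    [0,16,0,0,0,0],
    [0,0,0,0,0,0],
    [0,0,0,0,0,0],
    [0,0,0,0,0,0],
    [0,0,0,0,0,0],
  ],
)

```text
t: 25.6
tool_pos: [0.4406, 0.0983, 0.1882]
tool_rot: [-1.571, -0.002, -0.002]
contact_force: [0.6, 0.4, 0.7]
opening: 0.0851
```

```bash
python3 - <<'E'
from h import *
im,P,w=look('lid','w12.png',zr=.028,r=.0305,approx=(.4393,.097))
h=cv2.cvtColor(im,cv2.COLOR_RGB2HSV); m=((h[...,1]<60)&(h[...,2]>90)).astype(np.uint8)*255
k=np.zeros_like(m); k[w[1]:w[3],w[0]:w[2]]=255; e,b=circ(m&k); print('knob',e,b)
x0,y0,ww,hh=b; print(cast(P,x0+ww/2-.5,y0+hh-.5,.042)[0]-.01, cast(P,x0+ww/2-.5,y0+hh/2,.042)[1])
a,b,c,d=w; cv2.imwrite('pics/z12.png',cv2.resize(im[b:d,a:c,::-1],None,fx=3,fy=3,interpolation=2))
E
```

```text
lid tool [0.4406 0.0983 0.1882] xy 0.4384 0.097 box (286, 189, 64, 65) wid 0.0593 err dx,dy mm [-2.2 -1.3]
knob ((284.9358825683594, 225.51254272460938), (141.01882934570312, 293.6724548339844), 99.0018539428711) (257, 153, 120, 140)
0.4928651031338407 0.09612966011048202
```

View pics/z12.png

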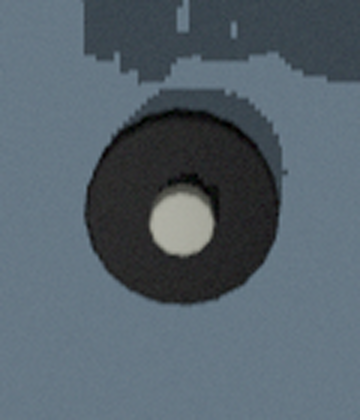

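The lid drum is clear and unmistakable (black, knob at crop (182,223)).

Emit:
jog_arm(
  moves=[
    [-1.7,40,-1.3,0,0,0],
    [0,40,0,0,0,0],
    [0,40,0,0,0,0],
    [0,30,0,0,0,0],
    [0,22,0,0,0,0],
    [0,11,0,0,0,0],
    [0,0,0,0,0,0],
    [0,0,0,0,0,0],
    [0,0,0,0,0,0],
  ],
)

```text
t: 26.55
tool_pos: [0.4395, 0.0966, 0.0053]
tool_rot: [-1.571, -0.002, -0.003]
contact_force: [0.6, -0.5, -0.5]
opening: 0.085
```

Emit:
jog_arm(
  moves=[
    [0,0,0,0,0,0],
    [0,0,0,0,0,0],
    [0,0,0,0,0,0],
    [0,0,0,0,0,0],
    [0,0,0,0,0,0],
    [0,0,0,0,0,0],
    [0,0,0,0,0,0],
  ],
  grip=50,
)

```text
t: 27.25
tool_pos: [0.439, 0.0966, 0.0049]
tool_rot: [-1.571, -0.001, -0.002]
contact_force: [-1.3, -0.3, 5.6]
opening: 0.059
```

Emit:
jog_arm(
  moves=[
    [0,-20,0,0,0,0],
    [0,-40,0,0,0,0],
    [0,-45,0,0,0,0],
    [0,-45,0,0,0,0],
    [0,-45,0,0,0,0],
    [0,-20,0,0,0,0],
    [4,0,36,0,0,0],
    [4,0,36,0,0,0],
    [4,0,36,0,0,0],
    [4,0,36,0,0,0],
    [4,0,36,0,0,0],
    [4.5,0,36,0,0,0],
  ],
)

```text
t: 28.45
tool_pos: [0.4622, 0.3139, 0.2181]
tool_rot: [-1.571, 0.001, -0.0]
contact_force: [1.0, -0.4, -0.9]
opening: 0.0597
```

Emit:
jog_arm(
  moves=[
    [0,0,0,0,0,0],
    [0,0,0,0,0,0],
    [0,0,0,0,0,0],
    [0,0,0,0,0,0],
    [0,0,0,0,0,0],
  ],
)

```text
t: 28.95
tool_pos: [0.4626, 0.3116, 0.2186]
tool_rot: [-1.571, 0.002, -0.002]
contact_force: [-0.7, 0.2, -1.7]
opening: 0.06
```

```bash
python3 - <<'E'
from h import *
o=ctrl.get_obs(); print(o['tool_pos'].round(4)); im,P=grab('wrist','w13.png')
z=o['tool_pos'][2]-.0049+.028; u,v=proj(P,[*o['tool_pos'][:2],z]); print(u,v)
h=cv2.cvtColor(im,cv2.COLOR_RGB2HSV); m=((h[...,1]<60)&(h[...,2]>110)).astype(np.uint8)*255; k=np.zeros_like(m); k[300:395,285:355]=255
e,b=circ(m&k); x0,y0,ww,hh=b; zk=z+.014
print('knob',b,cast(P,x0+ww/2-.5,y0+hh-.5,zk)[0]-.01, cast(P,x0+ww/2-.5,y0+hh/2,zk)[1])
E
```

```text
[0.4626 0.3116 0.2186]
319.66063709879313 329.5736513549228
knob (293, 329, 52, 44) 0.46213243032136453 0.3111663073761431
```

View pics/w13.png

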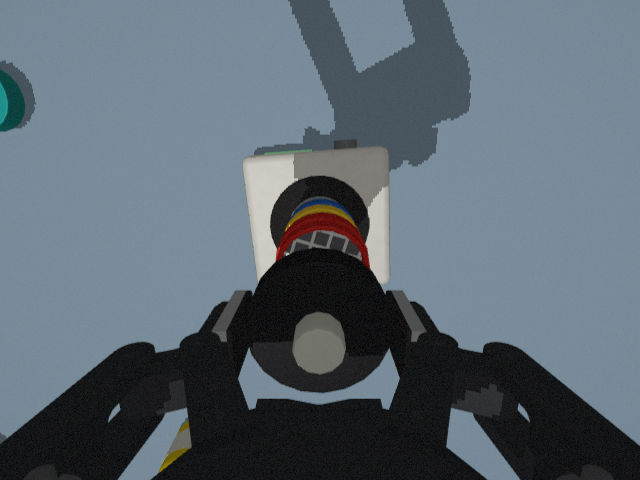

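Emit:
jog_arm(
  moves=[
    [1,16,1.2,0,0,0],
    [0,15,0,0,0,0],
    [0,0,0,0,0,0],
    [0,0,0,0,0,0],
    [0,5,0,0,0,0],
    [0,4,0,0,0,0],
    [0,3,0,0,0,0],
    [0,2.5,0,0,0,0],
    [0,0,0,0,0,0],
    [0,0,0,0,0,0],
    [0,0,0,0,0,0],
  ],
)

```text
t: 30.1
tool_pos: [0.4637, 0.3138, 0.1733]
tool_rot: [-1.571, 0.0, -0.001]
contact_force: [0.5, -0.4, -1.0]
opening: 0.0594
```

Seated tool height should be 0.1709, so 2 mm more.

Emit:
jog_arm(
  moves=[
    [0,1,0,0,0,0],
    [0,1,0,0,0,0],
    [0,0,0,0,0,0],
    [0,0,0,0,0,0],
    [0,0,0,0,0,0],
  ],
)

```text
t: 30.6
tool_pos: [0.4636, 0.3137, 0.171]
tool_rot: [-1.571, 0.001, -0.001]
contact_force: [0.5, 0.6, -0.7]
opening: 0.0599
```

Emit:
jog_arm(
  moves=[
    [0,0,0,0,0,0],
    [0,0,0,0,0,0],
    [0,0,0,0,0,0],
    [0,0,0,0,0,0],
    [0,0,0,0,0,0],
    [0,-20,0,0,0,0],
    [0,-45,0,0,0,0],
    [0,-50,0,0,0,0],
    [0,-45,0,0,0,0],
    [0,0,0,0,0,0],
    [0,0,0,0,0,0],
    [0,0,0,0,0,0],
  ],
  grip=85,
)

```text
t: 31.8
tool_pos: [0.463, 0.3134, 0.3293]
tool_rot: [-1.572, 0.002, 0.001]
contact_force: [-0.3, 0.7, -0.0]
opening: 0.0848
```

```bash
python3 - <<'E'
from h import *
im,P=grab('wrist','w14.png'); z=.208
h=cv2.cvtColor(im,cv2.COLOR_RGB2HSV); m=((h[...,1]<60)&(h[...,2]>110)).astype(np.uint8)*255; k=np.zeros_like(m); u,v=map(int,proj(P,[.4635,.3133,z])); k[v-20:v+20,u-20:u+20]=255
e,b=circ(m&k); x0,y0,ww,hh=b
print(ctrl.get_obs()['tool_pos'],'knob',b,cast(P,x0+ww/2-.5,y0+hh-.5,z)[0]-.01, cast(P,x0+ww/2-.5,y0+hh/2,z)[1])
s,Q=grab('side','s14.png')
a=cv2.resize(s[280:460,270:450,::-1],(500,500),interpolation=2); b=cv2.resize(im[150:300,240:400,::-1],(300,281),interpolation=2)
c=np.zeros((500,800,3),np.uint8); c[:,:500]=a; c[:281,500:]=b; cv2.imwrite('pics/f.png',c)
E
```

```text
[0.46287238 0.31333825 0.3286309 ] knob (308, 227, 23, 23) 0.46438705133729896 0.31324682191514264
```

View pics/f.png

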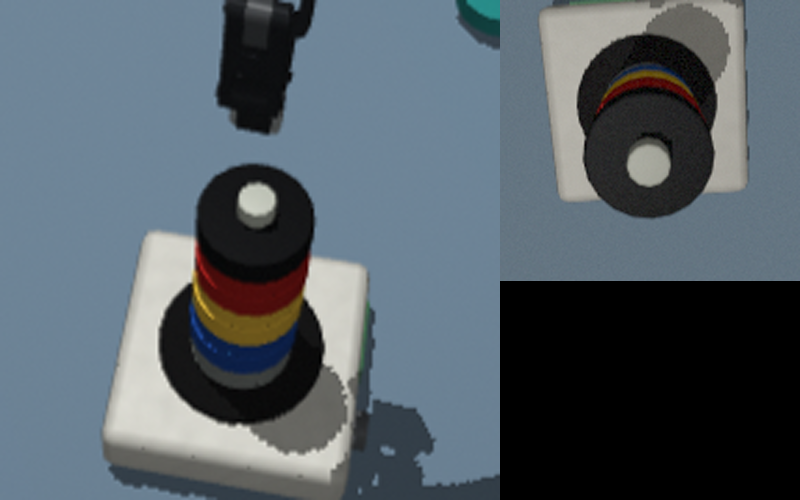

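The stack is straight, level and gap-free with equal bands, and the gripper is clear, so I'm handing in.

```bash
python3 -c "
from station import ctrl
print(ctrl.finish_job())"
```

```text
the job is handed in; nothing more can be done
None
```

The stack is built and the job is handed in. I seated blue, yellow and red in the receiver in that order, then the black lid, letting go of each before picking up the next. It took about 32 s of the 96 s.

- **Centring:** in the wrist views taken after each release, the pieces measured within about 1 mm of the one below in x and y. The widest gap was blue to receiver, at about 1.5 mm.
- **Seating height:** each piece was let go within about 0.5 mm of its computed seated height, and the rim widths matched the expected 58 mm.
- **Final side view:** the stack looked straight and gap-free, and the gripper was open and about 0.12 m above the lid.
- **Disagreement:** the side and top cameras differed by about 9 mm on the red sieve's starting position. The wrist view settled it in favour of the top camera.
- **Not re-measured:** I didn't measure the jars and the cup again at the end. No path went near them, and I saw no unexpected contact force.

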